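# Clear the latched key on the packing console

### The job

One of the four identical keys on the packing console was left latched down by the last packer. With the fingertips tap every key lightly, from left to right as seen from the robot, to feel which one it is; then press that key fully down and let go, so that it springs up and all four keys stand up. Do not push the other keys down, and leave the instruments and other things around the console where they are.

Things in the scene. Friction and masses are not known exactly. Their poses are not given: they have to be found in the camera images.
- console: Fixed grey key console, 130 (x) by 280 (y) by 60 mm high to its flat aluminium deck, turned up to 20 degrees. Origin: centre of its underside on the counter; x away from the robot, y to the left along the key row, z up. Four keys in a row along y at x = 0, y = +87, +29, -29, -87 mm, each in a black frame 3 mm high on the deck. One, a different one each time, starts latched down.
- key_1: Key at the left-hand end seen from the robot (console y +87 mm): white cap 36 (x) by 34 (y) mm, moves straight down. Origin: centre of its flat top face, z up. Top 74 mm above the counter (14 over the deck) when up, about 70 latched, 64 at its stop. An up key gives from 2 N on, plus 0.4 N per mm (3 N at 3 mm, 6 N at the stop), and springs back; no up key may be pushed in 7 mm.
- key_2: Key at the second place from the left seen from the robot (console y +29 mm): white cap 36 (x) by 34 (y) mm, moves straight down. Origin: centre of its flat top face, z up. Top 74 mm above the counter (14 over the deck) when up, about 70 latched, 64 at its stop. Like the other keys. If it is the latched one it is firm up to 3.5 to 4 N, then sinks on to the stop (6 N); pressed to within 1 mm of the stop and let go, it springs up and stays up.
- key_3: Key at the third place from the left seen from the robot (console y -29 mm): white cap 36 (x) by 34 (y) mm, moves straight down. Origin: centre of its flat top face, z up. Top 74 mm above the counter (14 over the deck) when up, about 70 latched, 64 at its stop. Behaves like the other keys.
- key_4: Key at the right-hand end seen from the robot (console y -87 mm): white cap 36 (x) by 34 (y) mm, moves straight down. Origin: centre of its flat top face, z up. Top 74 mm above the counter (14 over the deck) when up, about 70 latched, 64 at its stop. Behaves like the other keys.
- dilator_small: Small Hegar dilator, loose steel rod 7 mm thick, about 195 mm long with a flat 20 mm wide handle, lying in front of the console (robot side). Origin: middle of its length, on the counter; x along the rod.
- dilator_medium: Medium Hegar dilator, 10 mm thick, otherwise like the small one and next to it.
- dilator_large: Large Hegar dilator, 14 mm thick, otherwise like the small one, nearest the robot of the three.
- gallipot: Loose stainless gallipot (small round cup), 76 mm across, 48 mm high, behind the console. Origin: centre of its underside.
- allis: Loose Allis tissue forceps, 156 mm long, 60 mm over the finger rings, 7 mm thick, lying flat to the left of the console. Origin: its middle, on the counter; x along it.
- corner_guard: Loose ridged grey silicone corner guard, L-shaped, 55 by 55 mm, 32 mm high, behind the console. Origin: centre of its underside.

How it is judged:
On the way, in this order (a step that is already met when the one before it is completed fails the run):
1. the key at the left-hand end is tapped with the fingers (contact force between the fingers and key_1 above 0.4 N).
2. the key at the second place from the left is tapped with the fingers (contact force between the fingers and key_2 above 0.4 N).
3. the key at the third place from the left is tapped with the fingers (contact force between the fingers and key_3 above 0.4 N).
4. the key at the right-hand end is tapped with the fingers, the latched key still being down (contact force between the fingers and key_4 above 0.4 N and ((z of key_1 in the frame of console below 0.0715 m and distance of key_1 from where it was at the start of the episode below 0.0015 m) or (z of key_2 in the frame of console below 0.0715 m and distance of key_2 from where it was at the start of the episode below 0.0015 m) or (z of key_3 in the frame of console below 0.0715 m and distance of key_3 from where it was at the start of the episode below 0.0015 m) or (z of key_4 in the frame of console below 0.0715 m and distance of key_4 from where it was at the start of the episode below 0.0015 m))).
5. the latched key is pressed down towards its stop (z of any of key_1, key_2, key_3, key_4 in the frame of console below 0.0675 m).
At the end, for the whole second after the job is handed in: All four keys stand fully up (each top within 1.2 mm of its up height), the latched one having been released after all four were tapped from left to right (z of each of key_1, key_2, key_3, key_4 in the frame of console above 0.0728 m); the robot touches nothing.
It fails at once if a key that was up is pushed in 7 mm or more (distance of any of key_1, key_2, key_3, key_4 from where it was at the start of the episode above 0.007 m).
It fails at once if a loose thing beside the console is shifted by more than 15 mm or lifted (distance of any of dilator_small, dilator_medium, dilator_large, gallipot, allis, corner_guard from where it was at the start of the episode above 0.015 m).
It also fails if it takes over 54 s, if anything falls off the work surface, if the arm or the gripper's body presses on something with over 40 N, if the wrist force passes 120 N, or if a joint passes its speed limit or range.

### The arm

A 6-joint arm with a two-finger parallel gripper is mounted at the origin on the work surface. World frame = base frame: x ahead of the robot, y to its left, z up, the work surface at z = 0. Lengths are in m, angles in rad, forces in N, time in s.
With the tool pointing down it reaches from about 0.4 to 0.825 m from the base axis. Payload 7 kg.
Tool frame: the origin (TCP) lies midway between the tips of the shut fingers; the grasp point (between the pads) lies 19 mm behind it; z points along the fingers, y is the line along which they close (so a half turn about z gives the same grasp; the last joint's range is limited). The gripper opens to 85 mm and grips with 20 to 120 N. Pads are 22 mm wide; open, the fingers measure 114 mm over their backs; the gripper's body (76 mm by 85 mm) begins 54 mm behind the grasp point. The pads swing forward as they close: fully open they stand 13 mm farther back than shut.
Start: joints at [-0.862, 0.359, 0.012, 0, -1.224, -0.288], TCP at [0.276, -0.616, 0.231] pointing down, gripper open.
Joint ranges: [-3.07, 3.07], [-1.43, 2.12], [-1.02, 1.25], [-3.03, 1.67], [-3.05, -0], [-3.03, 3.03]. Speed limits (rad/s): [2.39, 2.39, 3.01, 3.14, 3.14, 3.14].

### API

Orientations are given as a rotation vector (axis times angle).
In Python, from cell import manip, viewer, boxes_of, regions_of gives the robot as it stands.
- The arm moves only by the shell command python3 -m pendant 'ROWS' [FORCE]. ROWS is a JSON object of lists of equal length, an entry for each row: "fingers": the finger opening in mm, from 0 to 85.4; "xyz": the shift along the tool's x, y, z in mm, a list of three; "roll": the turn about the tool's z in rad. A call has 1 to 12 rows; each row is the pose to reach, as a shift and turn from the pose commanded when the call began, along the tool's axes at that moment; what a row does not reach only later rows make up. A row lasts 1/12 s, in which the tool goes at most 41.7 mm and 7.16 degrees, less where a joint would pass 70% of its speed; a pose out of reach is approached as far as the arm can. A call with a gripper value outside its range is refused whole. The fingers move at their own pace and stop on an object; FORCE is the grip in N (left out, the last holds). Time passes only in rows, so rows that repeat a pose let the fingers close. It gives the time, the measured TCP pose, the force, the opening and the grip force at its end, in the units of the state.
- manip.get_state(): the state, without advancing time (a new reading comes with each control period).
- viewer.read_camera(name): name is "scene" or "top" or "wrist"; returns (picture, depth): 384x512x3 uint8, blue, green, red; 384x512 float32, m along the optical axis (not along the pixel's ray), 0 where there is no reading.
- viewer.camera_model(name): a dict with "fx", "fy", "cx", "cy" (pixels), "view" (4x4, takes a point from world to camera coordinates); the wrist camera has in their place "tool_from_camera" (4x4, takes a point from camera to tool coordinates, whose origin is the TCP and whose axes are the flange's). Camera axes: x right, y down, z forward; pixel columns grow to the right and rows downward; lengths in m; the calibration is good to about 2 mm. A picture is of the moment at which its call begins: read the wrist's pose just before it. camera_model takes no time and is no camera call.
- manip.finish_job(): hands the job in; it is judged then, once.
Trained networks look in the newest picture that a camera, given by its name, has taken for a name from the list of things; names that differ only in an ending like _2 or _b are one class to them, and where a whole thing is asked for, a point or a joint stands for the part that bears it (a point fixed in the world has none). Each returns a list of dicts, best first, with "confidence" (0 to 1); they miss things now and then, are a little off and sometimes report something else, mostly with a low value. They report only what shows in the picture. A call takes as long as a camera call.
- boxes_of(camera, query): "extent" ([left, top, width, height] in pixels, round what is visible of it).
- regions_of(camera, query): "region" (384x512 bool, what is visible of it) and "extent" ([left, top, width, height] in pixels, round what is visible of it).
The state is a dict: "time_s": time; "q": joint angles; "qd": joint speeds; "effort": joint torques, N m; "ee_pos": TCP position; "ee_rot": TCP orientation; "ft_force": force on the tool from outside, world axes, zero at the start; "torque": the same for the moment, N m; "grip_width": opening from 0.0 (shut) to 1.0 (fully open); "finger_force": force on a finger pad.
Only numpy, scipy, OpenCV 4.12 (cv2) and the standard library are available. Lean on these libraries where they do the work, as an engineer would, in place of code of your own. Each camera call takes 0.05 s, during which the arm holds its last target. There are 200 camera calls.

## Working session

There is one attempt and no reset: what is moved stays moved. The work goes in short steps, Python scripts to look and compute and a shell command to move; the robot and the scene stay as the last step left them, time stands still between calls to the robot, and variables do not carry over. Pictures are saved under pics/ and viewed, at most 10 in all, crops included, and the job is handed in when it is done.

```bash
mkdir -p pics; ls; cat > h.py <<'E'
import numpy as np, cv2
from cell import manip, viewer, boxes_of, regions_of
def cloud(name,d,s=None):
    m=viewer.camera_model(name); v,u=np.mgrid[:384,:512]
    p=np.stack([(u-m['cx'])/m['fx']*d,(v-m['cy'])/m['fy']*d,d],-1)
    if name=='wrist':
        from scipy.spatial.transform import Rotation as R
        T=m['tool_from_camera']; p=p@T[:3,:3].T+T[:3,3]
        return p@R.from_rotvec(s['ee_rot']).as_matrix().T+s['ee_pos']
    W=np.linalg.inv(m['view']); return p@W[:3,:3].T+W[:3,3]
E
python3 - <<'E'
from h import *
s=manip.get_state(); print(s)
p,d=viewer.read_camera('top'); cv2.imwrite('pics/top.png',p); np.savez('top.npz',p=p,d=d)
P=cloud('top',d)
for q in ['console','key_1']:
    for r in regions_of('top',q):
        m=r['region']&(d>0); x=P[m]
        print(q,r['confidence'],r['extent'],np.median(x,0).round(4),cv2.minAreaRect(x[x[:,2]>np.median(x[:,2])-.008][:,:2].astype(np.float32)))
E
```

```text
pics
{'time_s': 0.0, 'q': array([-8.61903586e-01,  3.59347843e-01,  1.10350515e-02, -3.37871920e-04,
       -1.22410180e+00, -2.88109197e-01]), 'qd': array([-0.00020182, -0.00071924,  0.0020631 ,  0.00071714, -0.00041051,
        0.00085566]), 'effort': array([-1.69310613e-03, -5.83327568e+01,  2.93409777e+01,  6.93652824e+00,
       -6.06372894e-03,  2.46050774e-05]), 'ee_pos': array([ 0.27549259, -0.61567903,  0.23038079]), 'ee_rot': array([ 6.55819544e-01, -3.07187093e+00, -2.47079602e-03]), 'ft_force': array([ 0.39862118, -0.00306912, -0.00301077]), 'torque': array([-0.01875654, -0.01901625, -0.00748302]), 'finger_force': 0.0, 'grip_width': 0.997693133037635}
console 0.88 [232.8, 166.7, 153.0, 99.1] [0.5305 0.0058 0.0613] ((0.5357765555381775, 0.007648587226867676), (0.28047284483909607, 0.13055546581745148), 81.09587860107422)
key_1 0.74 [255.0, 194.6, 16.3, 20.5] [0.5486 0.095  0.0744] ((0.5487576127052307, 0.09452729672193527), (0.03260119631886482, 0.036205410957336426), 79.67078399658203)
key_1 0.71 [284.3, 203.4, 17.4, 17.1] [0.5387 0.0373 0.0745] ((0.5389690399169922, 0.03694172203540802), (0.03351791203022003, 0.03450716286897659), 81.04615783691406)
key_1 0.54 [313.6, 206.9, 16.4, 20.9] [ 0.5305 -0.0205  0.0704] ((0.5304381847381592, -0.020927539095282555), (0.03518753871321678, 0.03668084368109703), 82.19856262207031)
key_1 0.54 [337.5, 214.2, 24.1, 19.4] [ 0.5206 -0.0769  0.0744] ((0.521950900554657, -0.07751433551311493), (0.03367941454052925, 0.03507060185074806), 80.27731323242188)
```

View pics/top.png

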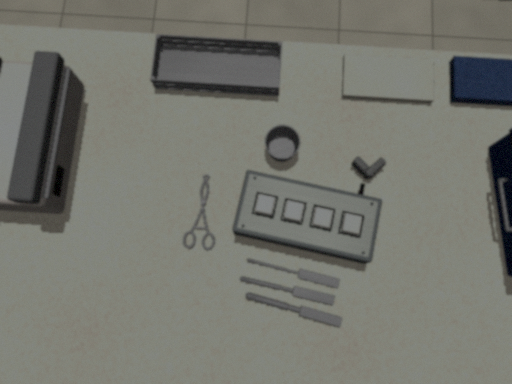

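The top view shows the console with its four keys from (265,204) to (352,223). The dilators lie below it, the gallipot and corner guard above it, and the forceps to its left. Depth suggests key 3 is the low one (70.4 mm against 74.4 mm). Next I'll check that the path is clear and work out the shifts.

```bash
cat >> h.py <<'E'
from scipy.spatial.transform import Rotation as R
KEYS=np.array([[.5487,.0945],[.5390,.0369],[.5304,-.0207],[.5219,-.0775]])
def to(k,z=None):
    s=manip.get_state(); M=R.from_rotvec(s['ee_rot']).as_matrix(); t=np.r_[KEYS[k-1],z if z else s['ee_pos'][2]]
    return (M.T@(t-s['ee_pos'])*1e3).round(1)
E
python3 - <<'E'
from h import *
d=np.load('top.npz')['d'];P=cloud('top',d)[d>0]
# fit of the key row
c=KEYS.mean(0); y=(KEYS[0]-KEYS[3]);y/=np.linalg.norm(y);print(c,y,(KEYS-c)@y)
s=manip.get_state();M=R.from_rotvec(s['ee_rot']).as_matrix();print(M.round(3))
a=s['ee_pos'][:2];b=KEYS[0];u=(b-a)/np.linalg.norm(b-a);r=P[:,:2]-a
t=r@u;n=abs(r@[-u[1],u[0]]);m=(n<.1)&(t>0)&(t<.85);print('max z on path',P[m,2].max())
print(to(1,.12),'roll',np.arctan2(*(M.T@np.r_[y,0])[[0,1]]))
E
```

```text
[0.535  0.0083] [0.15395629 0.98807766] [ 0.0872815   0.02887485 -0.02936245 -0.08679389]
[[-0.913 -0.408 -0.001]
 [-0.408  0.913  0.001]
 [ 0.     0.001 -1.   ]]
max z on path 0.08046834735897967
[-539.4  536.6  111.2] roll -0.5753367950693357
```

```bash
python3 -m pendant '{"fingers":[0,0,0,0,0,0,0,0,0,0,0,0],"xyz":[[-10,10,0],[-35,35,0],[-63,63,0],[-91,91,0],[-119,119,0],[-147,147,0],[-175,175,0],[-203,203,0],[-231,231,0],[-255,255,0],[-268,268,0],[-270,270,0]],"roll":[0,0,0,0,0,0,0,0,0,0,0,0]}' 20
python3 -m pendant '{"fingers":[0,0,0,0,0,0,0,0,0,0,0,0],"xyz":[[-10,10,0],[-35,35,0],[-63,63,0],[-91,91,0],[-119,119,0],[-147,147,0],[-175,175,0],[-203,203,0],[-231,231,0],[-255,255,0],[-266,264,0],[-269,267,0]],"roll":[0.05,0.12,0.2,0.28,0.36,0.44,0.5,0.54,0.57,0.575,0.575,0.575]}'
python3 - <<'E'
from h import *
print(to(1,.12),to(1,.0765)); s=manip.get_state();p,d=viewer.read_camera('wrist');cv2.imwrite('pics/w1.png',p)
P=cloud('wrist',d,s)
for r in regions_of('wrist','key_1'):
    x=P[r['region']&(d>0)];z=np.median(x[:,2]);print(r['confidence'],z.round(4),cv2.minAreaRect(x[abs(x[:,2]-z)<.004][:,:2].astype(np.float32)))
E
```

```text
time_s: 1.15
ee_pos: [0.4126, -0.2564, 0.2316]
ee_rot: [-0.661, 3.07, 0.0]
ft_force: [-0.2, -0.9, -0.2]
grip_width: -0.002
finger_force: 0.0
time_s: 2.15
ee_pos: [0.549, 0.0963, 0.2306]
ee_rot: [-0.238, -3.132, 0.001]
ft_force: [0.6, -0.2, -0.1]
grip_width: 0.003
finger_force: 0.0
[-1.000e-01 -1.800e+00  1.106e+02] [-1.000e-01 -1.800e+00  1.541e+02]
0.87 0.0739 ((0.5211620330810547, -0.07679450511932373), (0.034324899315834045, 0.0354696623980999), 81.54241180419922)
0.84 0.0741 ((0.5387547612190247, 0.03731700778007507), (0.03431469574570656, 0.035316627472639084), 80.8467788696289)
0.63 0.0702 ((0.5296325087547302, -0.019498208537697792), (0.034033309668302536, 0.03483062982559204), 81.15618133544922)
```

View pics/w1.png

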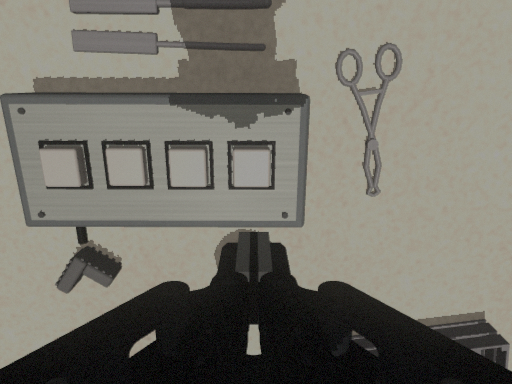

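The wrist view shows the closed fingers (column 254) lined up with key 1 at (251,165). Key 3 at (126,166) again measures 70.2 mm against 74 mm for the others. Now down to key 1.

```bash
python3 -m pendant '{"fingers":[0,0,0,0,0,0,0,0,0],"xyz":[[0,-2,10],[0,-2,35],[0,-2,65],[0,-2,95],[0,-2,125],[0,-2,142],[0,-2,150],[0,-2,150],[0,-2,150]],"roll":[0,0,0,0,0,0,0,0,0]}'; python3 -m pendant '{"fingers":[0,0,0,0],"xyz":[[0,0,2],[0,0,4],[0,0,5],[0,0,5]],"roll":[0,0,0,0]}'
```

```text
time_s: 3.0
ee_pos: [0.5481, 0.0914, 0.0818]
ee_rot: [0.243, 3.132, -0.0]
ft_force: [0.2, -0.1, 0.2]
grip_width: 0.002
finger_force: 0.0
time_s: 3.33
ee_pos: [0.5482, 0.0924, 0.0768]
ee_rot: [0.242, 3.131, 0.001]
ft_force: [-0.1, 0.0, -0.4]
grip_width: -0.005
finger_force: 0.0
```

```bash
python3 -m pendant '{"fingers":[0,0,0,0],"xyz":[[0,0,1],[0,0,2],[0,0,3],[0,0,3]],"roll":[0,0,0,0]}'; python3 -m pendant '{"fingers":[0,0,0],"xyz":[[0,0,1],[0,0,1],[0,0,1]],"roll":[0,0,0]}'
```

```text
time_s: 3.67
ee_pos: [0.5481, 0.0924, 0.0733]
ee_rot: [0.242, 3.132, 0.0]
ft_force: [-0.1, 0.4, 1.0]
grip_width: -0.002
finger_force: 1.0
time_s: 3.92
ee_pos: [0.5482, 0.0924, 0.0724]
ee_rot: [0.242, 3.132, 0.0]
ft_force: [-0.5, 1.8, 1.4]
grip_width: -0.003
finger_force: 1.1
```

```bash
python3 -m pendant '{"fingers":[0,0,0,0],"xyz":[[0,0,0.5],[0,0,1],[0,0,1],[0,0,1]],"roll":[0,0,0,0]}'; python3 -c "
from h import *
print(manip.get_state()['ft_force'])"
```

```text
time_s: 4.25
ee_pos: [0.5482, 0.0924, 0.0714]
ee_rot: [0.242, 3.132, 0.0]
ft_force: [-0.7, 1.6, 3.1]
grip_width: 0.001
finger_force: 1.3
[-0.74789954  1.59175861  3.09186058]
```

```bash
python3 -m pendant '{"fingers":[0,0,0,0,0,0,0,0,0,0],"xyz":[[0,0,-4],[0,0,-10],[0,0,-14],[0,-10,-14],[0,-30,-14],[0,-48,-14],[0,-56,-14],[0,-56,-10],[0,-56,-5],[0,-56,-5]],"roll":[0,0,0,0,0,0,0,0,0,0]}'; python3 -c "
from h import *
print(to(2))"; python3 -m pendant '{"fingers":[0,0,0,0],"xyz":[[0,0,1],[0,0,3],[0,0,4],[0,0,4]],"roll":[0,0,0,0]}'
```

```text
time_s: 5.08
ee_pos: [0.539, 0.0369, 0.0753]
ee_rot: [-0.243, -3.131, 0.001]
ft_force: [0.2, -0.5, 0.1]
grip_width: 0.001
finger_force: 0.0
[-0.  0. -0.]
time_s: 5.42
ee_pos: [0.5396, 0.0374, 0.0723]
ee_rot: [0.241, 3.132, 0.0]
ft_force: [-1.3, 1.2, 2.2]
grip_width: -0.003
finger_force: 1.2
```

```bash
python3 -m pendant '{"fingers":[0,0,0,0,0,0,0,0,0,0,0],"xyz":[[0,0,-4],[0,0,-10],[0,0,-14],[0,-10,-14],[0,-30,-14],[0,-50,-14],[0,-58,-14],[0,-58,-10],[0,-58,-5],[0,-58,-1],[0,-58,-1]],"roll":[0,0,0,0,0,0,0,0,0,0,0]}'; python3 -c "
from h import *
print(to(3))"; python3 -m pendant '{"fingers":[0,0,0],"xyz":[[0,0,0.5],[0,0,1],[0,0,1]],"roll":[0,0,0]}'
```

```text
time_s: 6.33
ee_pos: [0.53, -0.0201, 0.0722]
ee_rot: [-0.242, -3.131, 0.001]
ft_force: [-0.1, 0.2, -0.6]
grip_width: -0.002
finger_force: 0.0
[-0.5 -0.5 -0. ]
time_s: 6.58
ee_pos: [0.5306, -0.02, 0.0722]
ee_rot: [-0.241, -3.132, 0.0]
ft_force: [-0.2, -0.9, -0.4]
grip_width: 0.001
finger_force: 0.0
```

```bash
python3 -m pendant '{"fingers":[0,0,0],"xyz":[[0,0,0.5],[0,0,0.5],[0,0,0.5]],"roll":[0,0,0]}'
```

```text
time_s: 6.83
ee_pos: [0.5306, -0.0203, 0.0719]
ee_rot: [0.242, 3.132, 0.0]
ft_force: [1.3, -0.3, -0.5]
grip_width: -0.0
finger_force: 0.0
```

```bash
for i in 1; do python3 -m pendant '{"fingers":[0,0,0],"xyz":[[0,0,0.5],[0,0,1],[0,0,1]],"roll":[0,0,0]}'; done
```

```text
time_s: 7.08
ee_pos: [0.5304, -0.0204, 0.0707]
ee_rot: [-0.242, -3.132, -0.0]
ft_force: [0.8, -0.3, 0.5]
grip_width: 0.003
finger_force: 0.0
```

```bash
python3 -m pendant '{"fingers":[0,0,0],"xyz":[[0,0,0.5],[0,0,0.5],[0,0,0.5]],"roll":[0,0,0]}'
```

```text
time_s: 7.33
ee_pos: [0.5306, -0.0204, 0.0703]
ee_rot: [0.242, 3.132, 0.0]
ft_force: [0.1, 0.2, 0.8]
grip_width: 0.001
finger_force: 0.1
```

```bash
python3 -m pendant '{"fingers":[0,0,0],"xyz":[[0,0,0.3],[0,0,0.3],[0,0,0.3]],"roll":[0,0,0]}'
```

```text
time_s: 7.58
ee_pos: [0.5305, -0.0204, 0.0701]
ee_rot: [0.242, 3.132, -0.0]
ft_force: [-1.4, -0.7, 2.4]
grip_width: -0.002
finger_force: 1.4
```

Key 3 is firm at 70 mm under 2.4 N, so it's the latched one. Next, key 4.

```bash
python3 -m pendant '{"fingers":[0,0,0,0,0,0,0,0,0,0],"xyz":[[0,0,-4],[0,0,-10],[0,0,-16],[0,-10,-16],[0,-30,-16],[0,-50,-16],[0,-58,-16],[0,-58,-12],[0,-58,-6],[0,-58,-6]],"roll":[0,0,0,0,0,0,0,0,0,0]}'; python3 -c "
from h import *
print(to(4))"; python3 -m pendant '{"fingers":[0,0,0,0],"xyz":[[0,0,1],[0,0,3],[0,0,4],[0,0,4]],"roll":[0,0,0,0]}'
```

```text
time_s: 8.42
ee_pos: [0.521, -0.0776, 0.0748]
ee_rot: [-0.243, -3.131, 0.0]
ft_force: [0.0, -0.2, -0.2]
grip_width: 0.004
finger_force: 0.0
[-0.9  0.3 -0. ]
time_s: 8.75
ee_pos: [0.5218, -0.0773, 0.072]
ee_rot: [0.241, 3.132, 0.0]
ft_force: [-0.9, 0.8, 2.0]
grip_width: 0.002
finger_force: 1.2
```

```bash
python3 -m pendant '{"fingers":[0,0,0,0,0,0,0,0,0,0,0],"xyz":[[0,0,-4],[0,0,-10],[0,0,-14],[0,10,-14],[0,30,-14],[0,50,-14],[0,57.5,-14],[0,57.5,-8],[0,57.5,-3],[0,57.5,-2],[0,57.5,-2]],"roll":[0,0,0,0,0,0,0,0,0,0,0]}'; python3 -c "
from h import *
print(to(3))"; python3 -m pendant '{"fingers":[0,0,0,0,0,0,0,0],"xyz":[[0,0,1],[0,0,2.5],[0,0,4],[0,0,5],[0,0,6],[0,0,7],[0,0,7],[0,0,7]],"roll":[0,0,0,0,0,0,0,0]}'
```

```text
time_s: 9.67
ee_pos: [0.5297, -0.0216, 0.0732]
ee_rot: [-0.243, -3.131, 0.001]
ft_force: [-0.5, 0.2, -0.3]
grip_width: -0.001
finger_force: 0.0
[-0.6  1.  -0. ]
time_s: 10.33
ee_pos: [0.5305, -0.0212, 0.0673]
ee_rot: [0.242, 3.132, -0.001]
ft_force: [-0.7, -3.5, 5.4]
grip_width: 0.001
finger_force: 2.3
```

```bash
python3 -m pendant '{"fingers":[0,0,0,0],"xyz":[[0,0,1],[0,0,2],[0,0,2.5],[0,0,2.5]],"roll":[0,0,0,0]}'; python3 -m pendant '{"fingers":[0,0,0],"xyz":[[0,0,0.7],[0,0,0.7],[0,0,0.7]],"roll":[0,0,0]}'
```

```text
time_s: 10.67
ee_pos: [0.5305, -0.0212, 0.0649]
ee_rot: [0.242, 3.132, -0.0]
ft_force: [-1.1, -2.2, 5.6]
grip_width: 0.0
finger_force: 2.9
time_s: 10.92
ee_pos: [0.5305, -0.0212, 0.0642]
ee_rot: [0.242, 3.132, -0.001]
ft_force: [-0.9, -2.9, 6.0]
grip_width: -0.001
finger_force: 3.0
```

Down at the stop. One more small push to be sure, then let go and check the heights.

```bash
python3 -m pendant '{"fingers":[0,0,0],"xyz":[[0,0,0.4],[0,0,0.4],[0,0,0.4]],"roll":[0,0,0]}'; python3 -m pendant '{"fingers":[0,0,0,0,0,0,0,0,0,0,0,0],"xyz":[[0,0,-3],[0,0,-8],[0,0,-16],[0,0,-35],[0,0,-65],[0,0,-95],[0,0,-125],[0,0,-145],[0,0,-150],[0,0,-150],[0,0,-150],[0,0,-150]],"roll":[0,0,0,0,0,0,0,0,0,0,0,0]}'
python3 - <<'E'
from h import *
for c in ['wrist','top']:
    s=manip.get_state();p,d=viewer.read_camera(c);cv2.imwrite(f'pics/{c}2.png',p);P=cloud(c,d,s)
    x=P[d>0]
    for k in KEYS:
        m=np.linalg.norm(x[:,:2]-k,axis=1)<.012; z=x[m,2]; z=z[z<.09]; print(c,len(z),np.median(z).round(4) if len(z) else None)
E
```

```text
time_s: 11.17
ee_pos: [0.5306, -0.0212, 0.064]
ee_rot: [0.242, 3.132, -0.001]
ft_force: [-2.6, -3.2, 9.7]
grip_width: 0.003
finger_force: 4.5
time_s: 12.17
ee_pos: [0.5296, -0.0209, 0.2122]
ee_rot: [-0.242, -3.13, 0.0]
ft_force: [-0.3, -0.4, -0.4]
grip_width: -0.001
finger_force: 0.0
wrist 589 0.0744
wrist 596 0.0744
wrist 595 0.0744
wrist 598 0.0743
top 0 None
top 114 0.0747
top 115 0.0746
top 117 0.0744
```

View pics/wrist2.png

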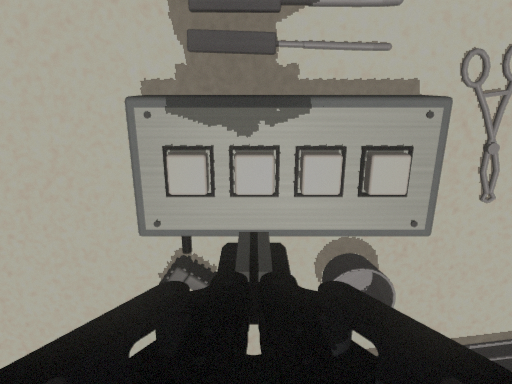

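All four keys, from (188,174) to (388,174) in the wrist view, now stand level at 74.4 mm. The forceps, gallipot and corner guard look undisturbed.

```bash
python3 -c "
from h import *
print(manip.finish_job())"
```

```text
the job is handed in; nothing more can be done
None
```

I tapped all four keys from left to right and found key 3 latched; I pressed it to its stop and it sprang up, all four keys now measure about 74.4 mm (fully up), and I handed the job in at about 12 s (no verdict was returned).

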